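Sieve the ball knobs clean and tip them into the blue bin

ROBOT

A 6-joint arm with a two-finger parallel gripper is mounted at the origin on the work surface. World frame = base frame: x ahead of the robot, y to its left, z up, the work surface at z = 0. Lengths are in m, angles in rad, forces in N, time in s.
With the tool pointing down it reaches from about 0.35 to 0.85 m from the base axis. Payload 8.1 kg.
Tool frame: the origin (TCP) lies on the centre line of the jaws, within the pads' length; the fingertips stand 22 mm ahead of it and the grasp point (between the pads) lies 3 mm ahead of it (robot.tcp_to_tips is the z of the fingertips in the tool frame, in m); z points along the fingers, y is the direction in which the jaws open and shut (so a half turn about z gives the same grasp; the last joint's range is limited). The gripper opens to 93 mm and grips with 3 to 60 N. Pads are 15 mm wide; open, the fingers measure 128 mm over their backs; the gripper's body (75 mm by 188 mm) begins 65 mm behind the grasp point.
Start: joints at [-0.085, 0.13, 1.488, -0, 1.523, -0.085], TCP at [0.6, 0, 0.241] pointing down, gripper open.
Joint ranges: [-2.96, 2.96], [-0.89, 2.26], [0.02, 2.5], [-1.34, 4.48], [0, 2.73], [-2.66, 2.66]. Speed limits (rad/s): [2.39, 2.39, 2.79, 3.14, 3.14, 3.14].

INTERFACE

Orientations are given as a rotation vector (axis times angle).
In Python, from workcell import robot, viewer gives the robot as it stands.
- The arm moves only by the tool apply_moves, never from a script. Its arguments are lists of equal length, an entry for each row: "rot": the turn, a rotation vector about the tool's x, y, z in degrees, a list of three; "linear": the shift along the tool's x, y, z in m, a list of three; "fingers": the finger opening in m, from 0 to 0.093. In form: {"rot": [[rx, ry, rz], ...], "linear": [[x, y, z], ...], "fingers": [fingers, ...]}. A call has exactly 8 rows; each row is the pose to reach, as a shift and turn from the pose commanded when the call began, along the tool's axes at that moment; what a row does not reach only later rows make up. A row lasts 1/10 s, in which the tool goes at most 50 mm and 8.59 degrees, less where a joint would pass 70% of its speed; a pose out of reach is approached as far as the arm can. A call with a gripper value outside its range is refused whole. The fingers move at their own pace and stop on an object; "squeeze" is the grip in N (left out, the last holds). Time passes only in rows, so rows that repeat a pose let the fingers close, or fill a call up. It gives the time, the measured TCP pose, the force and the opening at its end, in the units of the state.
- robot.observe(): the state, without advancing time (a new reading comes with each control period).
- viewer.camera(name): name is "scene" or "side" or "wrist"; returns a dict with "image" (420x560x3 uint8, blue, green, red), "fx", "fy", "cx", "cy" (pixels), "pose" (4x4, takes a point from camera to world coordinates). Camera axes: x right, y down, z forward; pixel columns grow to the right and rows downward; lengths in m; the calibration is good to about 2 mm. The wrist camera is an equidistant fisheye: a pixel r from the principal point sees the ray r / f radians off the axis. A picture is of the moment at which its call begins. There is no depth.
- robot.close_job(): hands the job in, once; it reports no verdict.
The state is a dict: "clock": time; "q": joint angles; "joint_vel": joint speeds; "effort": joint torques, N m; "ee_pos": TCP position; "eef_rot": TCP orientation; "contact_force": force on the tool from outside, world axes, zero at the start; "ft_torque": the same for the moment, N m; "finger_gap": finger opening in m.
Only numpy, scipy, OpenCV 4.12 (cv2) and the standard library are available. Lean on these libraries where they do the work, as an engineer would, in place of code of your own. Each camera call takes 0.05 s, during which the arm holds its last target.

TASK

The sieve basket hanging on the grey catch tray holds two red ball knobs with two small steel balls among them. Lift the basket by its bar and shake it over the tray until both steel balls have dropped through into the tray while the knobs stay in the basket, then tip the knobs into the blue bin (not the yellow one) and hang the empty basket back on the tray, level, on its two side wings. Do not touch the knobs or the balls with the gripper.

Things in the scene. Friction and masses are not known exactly. Their poses are not given: they have to be found in the camera images.
- basket: Aluminium sieve basket, loose, 0.35 kg, 176 mm long (x), 104 wide (y), walls 45 high; origin: centre of underside. Floor from x -55 to 44 mm: wires along x, gaps 18 to 21 mm; from 44 to 84: closed strip falling 5 degrees to the rear (+x) wall, where the steel balls lie until shaken briskly along x (40 mm strokes in 0.2 to 0.3 s). Its wings hang on the tray; at first yawed as the tray within 3 degrees.
- bar (a point): Centre of the basket's black carrying bar, 100 mm above the basket's origin. The bar runs along the basket's y, 104 mm clear between its uprights, 18 mm thick in x, 24 mm high: grip it from above, fingers closing along the basket's x. Axes as the basket's.
- lip (a point): Middle of the edge of the basket's pouring lip, at its open -x end: 88 mm from the origin along -x and 22 mm above it. The lip, 96 mm wide, rises 30 degrees from the floor; tilting this end down by 45 to 55 degrees rolls the knobs out over it. Axes as the basket's.
- wing (a point): Middle of the underside of the basket's +y wing, 36 mm above the basket's origin, 74 mm to its side. The wings on both sides are 140 mm long in x, 4 mm thick and reach out to y = +-97 mm; hung up, they lie on the tray's two long rims.
- tray: Grey open catch tray, fixed, 260 mm long (x) by 166 mm wide (y), 75 mm high, walls and floor 5 mm thick; origin at the centre of its underside. With the basket hung on it, the basket's origin is 39 mm above the tray's origin, and there is 34 mm of room under the basket.
- blue_bin: Blue square open bin, fixed, 160 by 160 mm, 60 mm high, walls and floor 4 mm thick; origin at the centre of its underside. A yellow bin of the same size stands nearby and is the wrong one.
- knob_a: Red plastic ball knob, 34 mm in diameter with one small flat, 28 g; origin at the centre of the ball. Starts on the wires of the basket.
- knob_b: A second red ball knob like knob_a.
- ball_a: Steel ball, 14 mm in diameter, 12 g; origin at its centre. Starts on the closed strip of the basket, by the rear (+x) wall.
- ball_b: A second steel ball like ball_a.

How it is judged:
On the way, in this order (a step that is already met when the one before it is completed fails the run):
1. both steel balls lie in the catch tray while both knobs are still in the basket (x of ball_a in the frame of tray between -0.125 and 0.125 m and y of ball_a in the frame of tray between -0.078 and 0.078 m and z of ball_a in the frame of tray between 0 and 0.03 m and x of ball_b in the frame of tray between -0.125 and 0.125 m and y of ball_b in the frame of tray between -0.078 and 0.078 m and z of ball_b in the frame of tray between 0 and 0.03 m and x of knob_a in the frame of basket between -0.09 and 0.09 m and y of knob_a in the frame of basket between -0.05 and 0.05 m and z of knob_a in the frame of basket between 0 and 0.06 m and x of knob_b in the frame of basket between -0.09 and 0.09 m and y of knob_b in the frame of basket between -0.05 and 0.05 m and z of knob_b in the frame of basket between 0 and 0.06 m), for 0.1 s.
2. both knobs lie in the blue bin (x of knob_a in the frame of blue_bin between -0.077 and 0.077 m and y of knob_a in the frame of blue_bin between -0.077 and 0.077 m and z of knob_a in the frame of blue_bin between 0 and 0.06 m and x of knob_b in the frame of blue_bin between -0.077 and 0.077 m and y of knob_b in the frame of blue_bin between -0.077 and 0.077 m and z of knob_b in the frame of blue_bin between 0 and 0.06 m), for 0.2 s.
At the end, for the whole second after the job is handed in: Both knobs lie at rest inside the blue bin, both steel balls are in the catch tray, and the empty basket hangs on the tray by its wings, level within 10 degrees, at rest and central to within 35 mm along and 20 mm across the tray (either way round) (all of step 2 and x of ball_a in the frame of tray between -0.125 and 0.125 m and y of ball_a in the frame of tray between -0.078 and 0.078 m and z of ball_a in the frame of tray between 0 and 0.03 m and x of ball_b in the frame of tray between -0.125 and 0.125 m and y of ball_b in the frame of tray between -0.078 and 0.078 m and z of ball_b in the frame of tray between 0 and 0.03 m and x of basket in the frame of tray between -0.035 and 0.035 m and y of basket in the frame of tray between -0.02 and 0.02 m and z of basket in the frame of tray between 0.029 and 0.049 m and angle between basket's own z axis and vertical below 0.17 rad and linear speed of basket below 0.02 m/s and linear speed of each of knob_a, knob_b below 0.05 m/s); the robot touches nothing.
It fails at once if the gripper touches a knob or a ball (contact force between the fingers and knob_a above 0.3 N or contact force between the fingers and knob_b above 0.3 N or contact force between the fingers and ball_a above 0.3 N or contact force between the fingers and ball_b above 0.3 N).
It also fails if it takes over 62 s, if anything falls off the work surface, if the arm or the gripper's body presses on something with over 40 N, if the wrist force passes 120 N, or if a joint passes its speed limit or range.

## Working session

There is one attempt and no reset: what is moved stays moved. The work goes in short steps, Python scripts to look and compute and a tool call to move; the robot and the scene stay as the last step left them, time stands still between calls to the robot, and variables do not carry over. Pictures are saved under pics/ and viewed, and the job is handed in when it is done.

Besides the shell and the picture viewer there is one more tool, called after "Emit:" by a JSON object that holds its "method" and its "body", one argument or row to a line. apply_moves: Moves the arm, as the interface text tells. Its arguments: {"type":"object","properties":{"rot":{"type":"array"},"linear":{"type":"array"},"fingers":{"type":"array"},"squeeze":{"type":"number"}},"required":["rot","linear","fingers"]}

```bash
ls; mkdir -p pics; cat > h.py <<'E'
import numpy as np,cv2
from workcell import robot,viewer
from scipy.spatial.transform import Rotation as R
def snap(n,f):
    c=viewer.camera(n); cv2.imwrite('pics/'+f,c['image']); np.savez('pics/'+f[:-4]+'.npz',**c); return c
def load(f): return dict(np.load('pics/'+f+'.npz'))
def ray(c,u,v,fish=False):
    x=(u-c['cx'])/c['fx'];y=(v-c['cy'])/c['fy']
    if fish:
        r=np.hypot(x,y); d=np.array([x/r*np.sin(r),y/r*np.sin(r),np.cos(r)]) if r>0 else np.array([0,0,1.])
    else: d=np.array([x,y,1.])
    return c['pose'][:3,3],c['pose'][:3,:3]@(d/np.linalg.norm(d))
def onz(c,u,v,z,fish=False):
    o,d=ray(c,u,v,fish); return o+d*(z-o[2])/d[2]
def proj(c,p):
    q=c['pose'][:3,:3].T@(np.array(p)-c['pose'][:3,3]); return np.array([c['fx']*q[0]/q[2]+c['cx'],c['fy']*q[1]/q[2]+c['cy']])
E
python3 - <<'E'
from h import *
for n in ['scene','side','wrist']:
    c=snap(n,n+'0.png'); print(n,c['pose'].round(3).tolist(),c['fx'],c['cx'],c['cy'])
print(robot.observe())
E
```

```text
pics
scene [[-0.267, 0.727, -0.633, 1.098], [0.964, 0.211, -0.163, 0.142], [0.015, -0.653, -0.757, 0.782], [0.0, 0.0, 0.0, 1.0]] 415.5129520714174 272.245694271889 214.34981967196126
side [[-0.973, -0.174, 0.15, 0.388], [-0.23, 0.721, -0.654, 0.711], [0.006, -0.671, -0.742, 0.932], [0.0, 0.0, 0.0, 1.0]] 443.2708104116453 279.11122916315 216.10061695019374
wrist [[1.0, 0.0, -0.001, 0.6], [-0.0, -0.956, -0.294, 0.082], [-0.001, 0.294, -0.956, 0.383], [0.0, 0.0, 0.0, 1.0]] 325.19226210127806 287.1246229318525 215.15099811958365
{'clock': 0.15, 'q': array([-8.53862998e-02,  1.30999521e-01,  1.48903652e+00,  1.09552070e-05,
        1.52299008e+00, -8.53724806e-02]), 'joint_vel': array([-0.00113189, -0.00163162, -0.00192585,  0.00019705, -0.00010588,
        0.00066574]), 'effort': array([ 8.59073725e-05, -5.60473788e+01, -4.92333663e+01,  7.68201635e-02,
        3.05504061e-02, -1.41810942e-04]), 'ee_pos': array([5.99591885e-01, 6.93986721e-05, 2.39817267e-01]), 'eef_rot': array([-2.22067694e+00, -2.22064508e+00,  1.43695479e-03]), 'contact_force': array([-0.42846925, -0.41550425,  0.39787523]), 'ft_torque': array([-0.00549251, -0.03465157, -0.0078777 ]), 'finger_gap': 0.09305411067151277}
```

View pics/scene0.png

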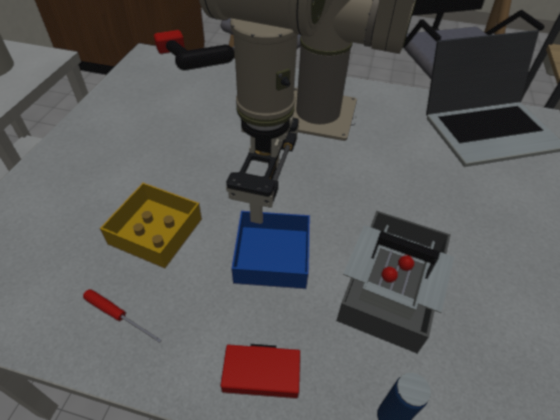

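View pics/side0.png

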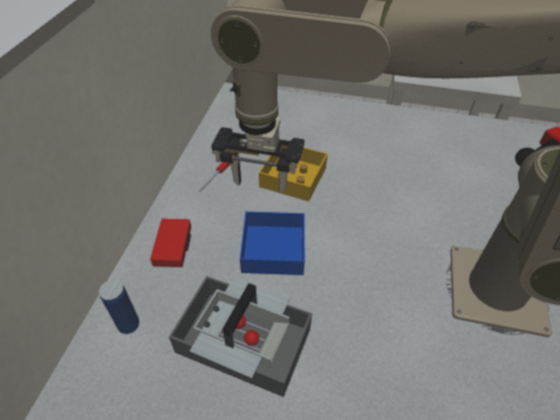

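View pics/wrist0.png

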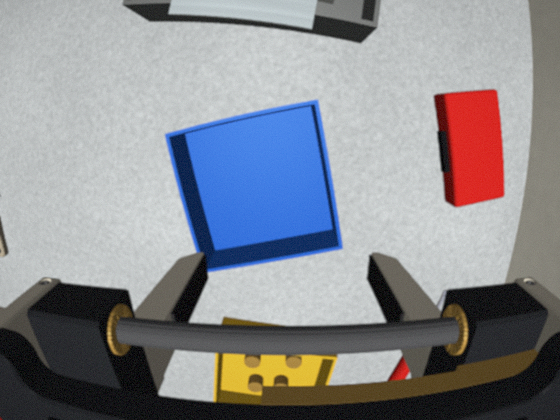

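The scene shows the blue bin at scene (272,248), the yellow one at (152,225), and the tray with basket at (397,285). The bar and red knobs are visible. I'll zoom in next.

```bash
python3 - <<'E'
import cv2
a=cv2.imread('pics/scene0.png')[200:360,320:470]; cv2.imwrite('pics/z1.png',cv2.resize(a,None,fx=3.7,fy=3.7,interpolation=2)) 
a=cv2.imread('pics/side0.png')[265:400,160:325]; cv2.imwrite('pics/z2.png',cv2.resize(a,None,fx=4.4,fy=4.4,interpolation=2))
E
```

```text
(no output)
```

View pics/z1.png

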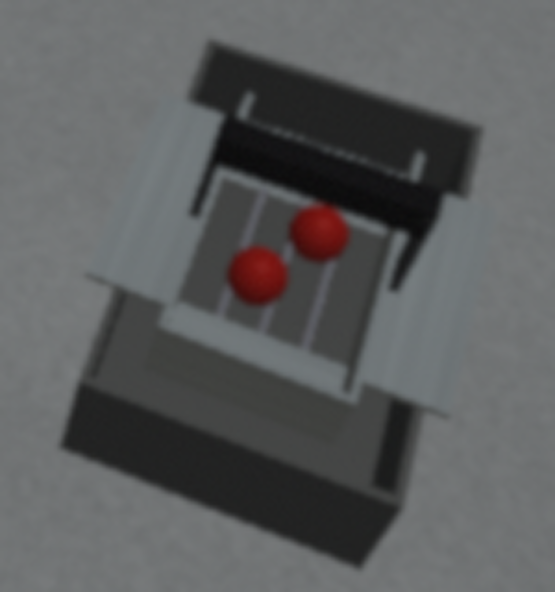

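View pics/z2.png

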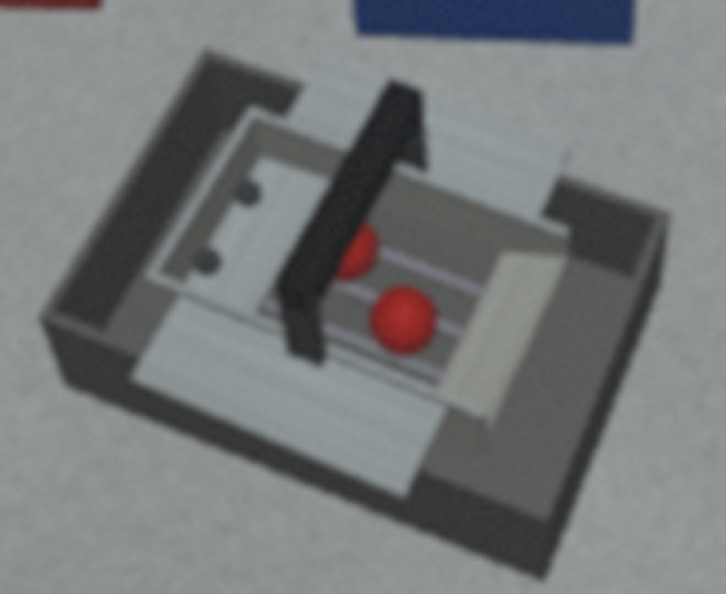

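```bash
cat > m.py <<'E'
from h import *
s=load('scene0'); d=load('side0')
S=lambda u,v:(u/3.7+320,v/3.7+200)
D=lambda u,v:(u/4.4+160,v/4.4+265)
print('tray scene'); A=np.array([onz(s,*S(*p),.075) for p in [(210,42),(480,128),(400,505),(85,380)]]);print(A.round(3).tolist())
print('tray side'); B=np.array([onz(d,*D(*p),.075) for p in [(668,212),(548,520),(45,317),(205,52)]]);print(B.round(3).tolist())
for C in (A,B):
    print(C.mean(0),[ (np.degrees(np.arctan2(*(C[j]-C[i])[:2][::-1])),np.linalg.norm(C[j]-C[i])) for i,j in [(0,1),(1,2),(2,3),(3,0)]])
print('bar side top corners z.151 (near end L,R bottom edge)')
for p in [(390,80),(420,93),(280,292),(322,303)]: print(p,onz(d,*D(*p),.151).round(3))
print('bar scene')
for p in [(232,117),(440,190)]: print(p,onz(s,*S(*p),.151).round(3))
print('wing side z.079');W=np.array([onz(d,*D(*p),.079) for p in [(570,150),(405,497),(135,378),(305,75)]]);print(W.round(3).tolist(),W.mean(0))
W=np.array([onz(s,*S(*p),.079) for p in [(180,98),(90,275),(447,413),(485,205)]]);print(W.round(3).tolist(),W.mean(0))
# bins
for c,n,zr in ((s,'scene',.06),(d,'side',.06)):
    h=cv2.cvtColor(c['image'],cv2.COLOR_BGR2HSV)
    m=cv2.inRange(h,(105,120,40),(125,255,255)); cs,_=cv2.findContours(m,0,2); k=max(cs,key=cv2.contourArea)
    k=max(cs,key=lambda q:cv2.contourArea(q)); print(n,cv2.boundingRect(k),cv2.approxPolyDP(k,5,True)[:,0].tolist())
E
python3 m.py
```

```text
tray scene
[[0.433, 0.215, 0.075], [0.456, 0.376, 0.075], [0.709, 0.337, 0.075], [0.684, 0.178, 0.075]]
tray side
[[0.427, 0.216, 0.075], [0.45, 0.38, 0.075], [0.704, 0.34, 0.075], [0.681, 0.18, 0.075]]
[0.57055619 0.27665301 0.075     ] [(np.float64(81.74428368291198), np.float64(0.16205646129965467)), (np.float64(-8.651197008720663), np.float64(0.25651833731127477)), (np.float64(-99.04993921261108), np.float64(0.16086594099131757)), (np.float64(171.61706331943188), np.float64(0.2542830326177723))]
[0.56541616 0.27904856 0.075     ] [(np.float64(81.71731197097291), np.float64(0.16487516632101898)), (np.float64(-8.748964498744588), np.float64(0.2565263333234918)), (np.float64(-98.13605956245813), np.float64(0.16224846338922608)), (np.float64(171.83764882276577), np.float64(0.25693362306573125))]
bar side top corners z.151 (near end L,R bottom edge)
(390, 80) [0.564 0.222 0.151]
(420, 93) [0.549 0.225 0.151]
(280, 292) [0.581 0.338 0.151]
(322, 303) [0.561 0.339 0.151]
bar scene
(232, 117) [0.554 0.224 0.151]
(440, 190) [0.572 0.331 0.151]
wing side z.079
[[0.481, 0.196, 0.079], [0.514, 0.386, 0.079], [0.65, 0.361, 0.079], [0.624, 0.184, 0.079]] [0.56731259 0.28153315 0.079     ]
[[0.486, 0.203, 0.079], [0.623, 0.171, 0.079], [0.655, 0.358, 0.079], [0.516, 0.377, 0.079]] [0.56982667 0.27695028 0.079     ]
scene (232, 211, 77, 77) [[242, 211], [234, 282], [304, 287], [308, 216], [263, 213], [256, 224]]
side (240, 212, 64, 62) [[246, 212], [242, 271], [302, 273], [303, 214]]
```

Emit:
{"method": "apply_moves", "body": {
  "rot": [
    [0,0,1],
    [0,0,2],
    [0,0,4],
    [0,0,5],
    [0,0,6],
    [0,0,7],
    [0,0,8],
    [0,0,8]
  ],
  "linear": [
    [0.025,-0.003,0],
    [0.07,-0.008,0],
    [0.115,-0.013,0],
    [0.16,-0.018,0],
    [0.205,-0.023,0],
    [0.245,-0.028,0],
    [0.27,-0.031,0],
    [0.279,-0.032,0]
  ],
  "fingers": [0.093,0.093,0.093,0.093,0.093,0.093,0.093,0.093]
}}

```text
clock: 0.95
ee_pos: [0.567, 0.2816, 0.2401]
eef_rot: [-2.368, -2.064, 0.001]
contact_force: [0.5, -0.5, -0.3]
finger_gap: 0.0931
```

```bash
python3 - <<'E'
from h import *
for n in ['scene','wrist']: snap(n,n+'1.png')
o=robot.observe();print(o['clock'],o['ee_pos'],R.from_rotvec(o['eef_rot']).as_matrix().round(3).tolist(),o['contact_force'])
c=load('wrist1');print(c['pose'].round(3).tolist())
w=load('wrist0')
P=np.array([onz(w,*p,.06,True) for p in [(167,134),(317,101),(341,248),(208,270)]]);print(P.round(3).tolist(),P.mean(0))
a=c['image'];cv2.imwrite('pics/w1b.png',cv2.resize(a,(784,588)))
E
```

```text
1.05 [0.56756514 0.27983602 0.24012873] [[0.137, 0.991, -0.001], [0.991, -0.137, -0.0], [-0.0, -0.001, -1.0]] [ 0.13820367 -0.93724712  0.52654821]
[[0.991, -0.13, -0.04, 0.579], [-0.136, -0.947, -0.291, 0.363], [-0.0, 0.294, -0.956, 0.383], [0.0, 0.0, 0.0, 1.0]]
[[0.476, 0.07, 0.06], [0.629, 0.1, 0.06], [0.659, -0.055, 0.06], [0.511, -0.082, 0.06]] [0.56872995 0.00824378 0.06      ]
```

View pics/w1b.png

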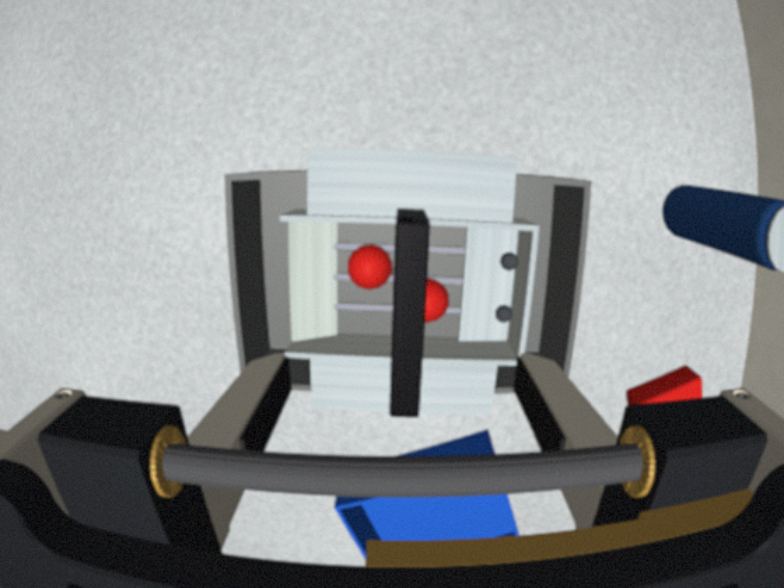

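View pics/scene1.png

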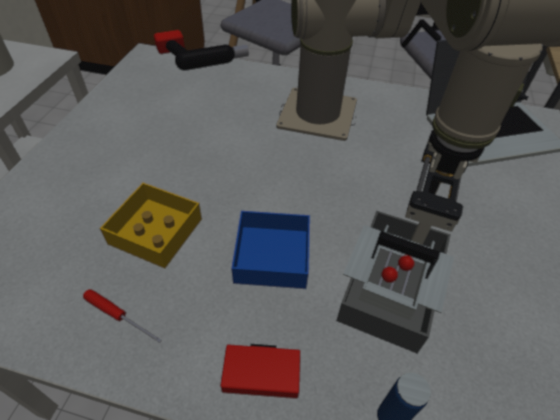

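```bash
python3 - <<'E'
from h import *
c=load('wrist1')
for p in [(399,222),(427,222),(391,413),(419,414)]: print(onz(c,p[0]/1.4,p[1]/1.4,.151,True).round(4))
d=load('side0');s=load('scene0')
P=np.array([onz(d,*p,.06) for p in [(245.5,212),(304,214),(302,257),(243,255)]]);print(P.round(3).tolist(),P.mean(0))
for f,(x,y,w,h) in (('scene0',(222,200,100,100)),('side0',(230,200,90,85))):
    a=load(f)['image'][y:y+h,x:x+w];cv2.imwrite('pics/b_'+f+'.png',cv2.resize(a,None,fx=5,fy=5,interpolation=2))
E
```

```text
[0.5736 0.3342 0.151 ]
[0.5878 0.3323 0.151 ]
[0.5534 0.2244 0.151 ]
[0.5698 0.2214 0.151 ]
[[0.655, -0.051, 0.06], [0.502, -0.08, 0.06], [0.479, 0.061, 0.06], [0.621, 0.089, 0.06]] [0.56402973 0.00465188 0.06      ]
```

View pics/b_scene0.png

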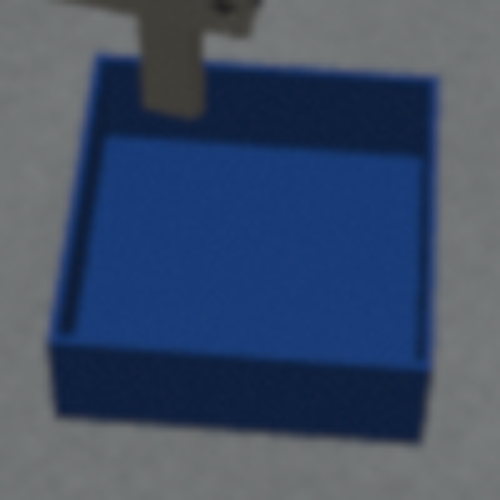

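View pics/b_side0.png

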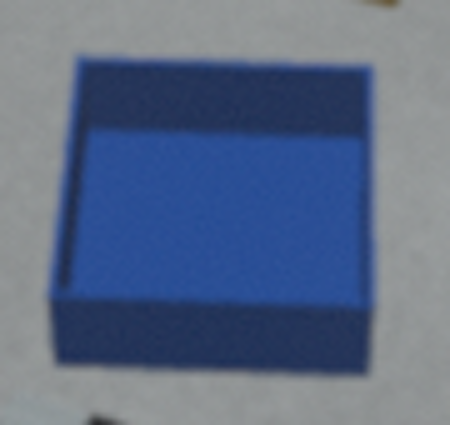

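Emit:
{"method": "apply_moves", "body": {
  "rot": [
    [0,0,0],
    [0,0,1],
    [0,0,1],
    [0,0,1],
    [0,0,1],
    [0,0,1],
    [0,0,1],
    [0,0,1]
  ],
  "linear": [
    [0,0.001,0.015],
    [0,0.002,0.035],
    [0,0.003,0.055],
    [0,0.003,0.075],
    [0,0.003,0.09],
    [0,0.003,0.098],
    [0,0.003,0.098],
    [0,0.003,0.098]
  ],
  "fingers": [0.093,0.093,0.093,0.093,0.08,0.06,0.045,0.035],
  "squeeze": 30
}}

```text
clock: 1.85
ee_pos: [0.5715, 0.2784, 0.1433]
eef_rot: [2.389, 2.04, 0.001]
contact_force: [0.6, -0.6, 0.0]
finger_gap: 0.0659
```

```bash
python3 - <<'E'
from h import *
o=robot.observe();print(o['clock'],o['ee_pos'],o['finger_gap'],o['contact_force'])
w=snap('wrist','wrist2.png');snap('side','side2.png')
d=load('side0');s=load('scene0')
for c,l,ox,oy in ((s,[(100,57),(437,77),(432,367),(52,345)],222,200),(d,[(80,60),(372,68),(372,307),(52,298)],230,200)):
    P=np.array([onz(c,p[0]/5+ox,p[1]/5+oy,.06) for p in l]);print(P.round(3).tolist(),P.mean(0))
E
```

```text
1.85 [0.57147064 0.27836525 0.14325361] 0.06591008000244404 [ 0.63259326 -0.55407672  0.04067919]
[[0.506, -0.083, 0.06], [0.474, 0.069, 0.06], [0.628, 0.1, 0.06], [0.661, -0.053, 0.06]] [0.56743926 0.00844107 0.06      ]
[[0.654, -0.051, 0.06], [0.501, -0.082, 0.06], [0.47, 0.073, 0.06], [0.623, 0.104, 0.06]] [0.56199427 0.01080574 0.06      ]
```

View pics/wrist2.png

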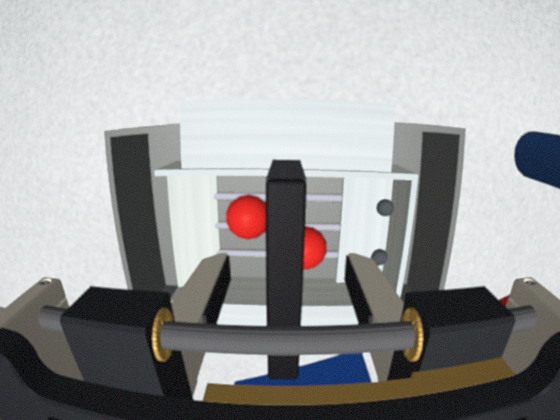

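View pics/side2.png

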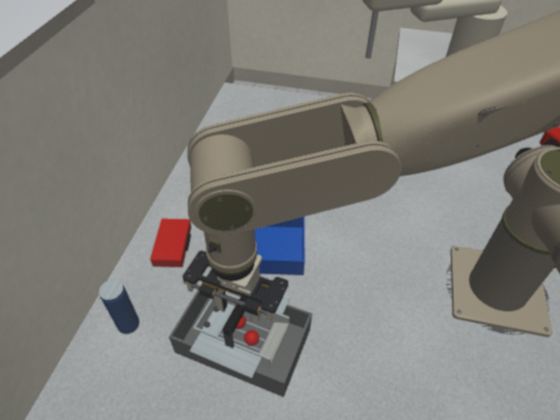

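The wrist view shows the bar at column 286, midway between the fingers, so I close. The blue bin centre measures (0.567, 0.009), yaw about -11°.

Emit:
{"method": "apply_moves", "body": {
  "rot": [
    [0,0,0],
    [0,0,0],
    [0,0,0],
    [0,0,0],
    [0,0,0],
    [0,0,0],
    [0,0,0],
    [0,0,0]
  ],
  "linear": [
    [0,0,0],
    [0,0,0],
    [0,0,0],
    [0,0,0],
    [0,0,0],
    [0,0,0],
    [0,0,0],
    [0,0,0]
  ],
  "fingers": [0.05,0.04,0.03,0.025,0.02,0.01,0.005,0.005],
  "squeeze": 60
}}

```text
clock: 2.75
ee_pos: [0.5708, 0.2786, 0.1426]
eef_rot: [-2.389, -2.04, 0.001]
contact_force: [-2.3, 0.1, 0.6]
finger_gap: 0.0175
```

Emit:
{"method": "apply_moves", "body": {
  "rot": [
    [0,0,0],
    [0,0,0],
    [0,0,0],
    [0,0,0],
    [0,0,0],
    [0,0,0],
    [0,0,0],
    [0,0,0]
  ],
  "linear": [
    [0,0,0],
    [0,0,0],
    [0,0,-0.003],
    [0,0,-0.009],
    [0,0,-0.016],
    [0,0,-0.022],
    [0,0,-0.025],
    [0,0,-0.025]
  ],
  "fingers": [0.005,0.005,0.005,0.005,0.005,0.005,0.005,0.005],
  "squeeze": 60
}}

```text
clock: 3.55
ee_pos: [0.5715, 0.2788, 0.1687]
eef_rot: [2.389, 2.04, 0.002]
contact_force: [1.6, -0.1, -3.2]
finger_gap: 0.0177
```

```bash
python3 - <<'E'
from h import *
o=robot.observe();print(o['clock'],o['ee_pos'],o['finger_gap'],o['contact_force'],o['ft_torque'])
w=snap('wrist','wrist3.png')
E
```

```text
3.55 [0.57150158 0.27879332 0.16868589] 0.01767182891239713 [ 1.63181266 -0.0541719  -3.17018937] [-0.03362853  0.06180181 -0.01626253]
```

View pics/wrist3.png

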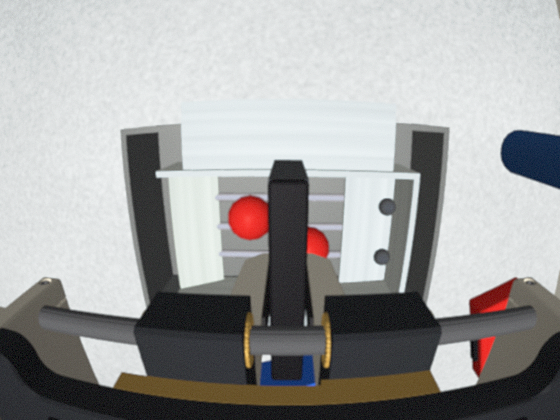

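The basket is lifted and gripped. The wrist view shows the knobs at (250,217) and (313,245), and the balls still by the rear wall at (387,207) and (381,257). I'll shake along basket x.

Emit:
{"method": "apply_moves", "body": {
  "rot": [
    [0,0,0],
    [0,0,0],
    [0,0,0],
    [0,0,0],
    [0,0,0],
    [0,0,0],
    [0,0,0],
    [0,0,0]
  ],
  "linear": [
    [0,0.01,0],
    [0,0.02,0],
    [0,0,0],
    [0,-0.02,0],
    [0,0,0],
    [0,0.02,0],
    [0,0.01,0],
    [0,0,0]
  ],
  "fingers": [0.005,0.005,0.005,0.005,0.005,0.005,0.005,0.005]
}}

```text
clock: 4.4
ee_pos: [0.5714, 0.2781, 0.1669]
eef_rot: [-2.39, -2.039, 0.001]
contact_force: [-0.0, 0.7, -3.3]
finger_gap: 0.0178
```

```bash
python3 - <<'E'
from h import *
o=robot.observe();print(o['clock'],o['ee_pos'],o['finger_gap'],o['contact_force'],o['ft_torque'])
w=snap('wrist','wrist4.png')
E
```

```text
4.4 [0.57137661 0.27810765 0.16693831] 0.01776259384444459 [-0.00585232  0.72146582 -3.33303739] [ 0.03705628  0.06516803 -0.0091818 ]
```

View pics/wrist4.png

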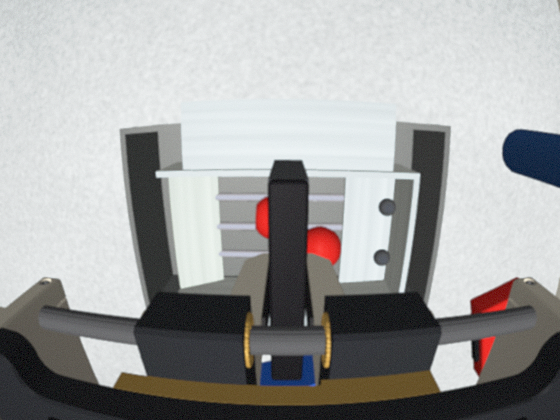

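The knobs rolled to (265,217) and (322,245), but the balls returned to the wall. I'll add a slight lip-down tilt of 4° and slightly longer strokes.

Emit:
{"method": "apply_moves", "body": {
  "rot": [
    [-2,0,0],
    [-4,0,0],
    [-4,0,0],
    [-4,0,0],
    [-4,0,0],
    [-4,0,0],
    [-4,0,0],
    [-4,0,0]
  ],
  "linear": [
    [0,0.01,0],
    [0,0.02,0],
    [0,-0.002,0],
    [0,-0.024,0],
    [0,0,0],
    [0,0.02,0],
    [0,-0.002,0],
    [0,-0.024,0]
  ],
  "fingers": [0.005,0.005,0.005,0.005,0.005,0.005,0.005,0.005]
}}

```text
clock: 5.25
ee_pos: [0.5468, 0.2821, 0.167]
eef_rot: [2.349, 2.005, 0.068]
contact_force: [-0.6, -0.3, -3.9]
finger_gap: 0.0172
```

```bash
python3 - <<'E'
from h import *
o=robot.observe();print(o['clock'],o['ee_pos'],o['finger_gap'],o['contact_force'],o['ft_torque'])
w=snap('wrist','wrist5.png')
E
```

```text
5.25 [0.54683221 0.2821186  0.16696201] 0.017170830786696713 [-0.56498773 -0.33438172 -3.90417767] [ 0.02787781  0.20970904 -0.01454144]
```

View pics/wrist5.png

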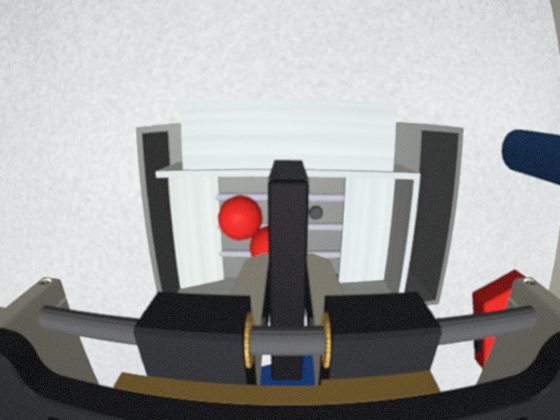

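Both balls have left the strip: one is at (316,212), the other is hidden behind the fingers. I'll level and centre the basket, then look.

Emit:
{"method": "apply_moves", "body": {
  "rot": [
    [0,0,0],
    [1,0,0],
    [2,0,0],
    [3,0,0],
    [4,0,0],
    [4,0,0],
    [4,0,0],
    [4,0,0]
  ],
  "linear": [
    [0,0,0],
    [0,0.005,0],
    [0,0.012,0],
    [0,0.02,0],
    [0,0.024,0],
    [0,0.024,0],
    [0,0.024,0],
    [0,0.024,0]
  ],
  "fingers": [0.005,0.005,0.005,0.005,0.005,0.005,0.005,0.005]
}}

```text
clock: 6.1
ee_pos: [0.5707, 0.2786, 0.1691]
eef_rot: [-2.389, -2.04, 0.0]
contact_force: [0.9, -0.0, -5.0]
finger_gap: 0.0173
```

```bash
python3 - <<'E'
from h import *
o=robot.observe();print(o['clock'],o['ee_pos'],o['finger_gap'],o['contact_force'],o['ft_torque'])
w=snap('wrist','wrist6.png')['image'];s=snap('scene','scene6.png')['image'];d=snap('side','side6.png')['image']
a=cv2.resize(w[130:330,110:460],(700,400));
b=np.hstack([cv2.resize(s[190:350,320:470],(350,373)),cv2.resize(d[265:400,160:325],(350,286)).__class__(0) if 0 else cv2.resize(d[240:400,160:310],(350,373))])
cv2.imwrite('pics/c6.png',np.vstack([a[:220],b[:373]]))
cv2.imwrite('pics/w6.png',a);cv2.imwrite('pics/b6.png',cv2.resize(b,None,fx=1.14,fy=1.14))
E
```

```text
6.1 [0.57072961 0.27863624 0.16914662] 0.017342215844392314 [ 0.92473101 -0.0476483  -4.98591704] [-0.01369655 -0.03351652 -0.02493216]
```

View pics/w6.png

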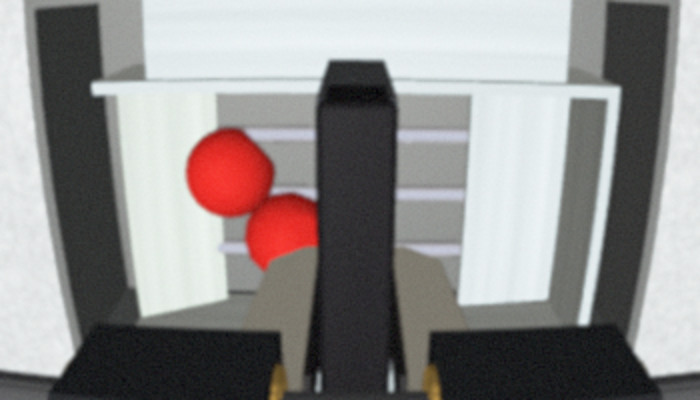

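View pics/b6.png

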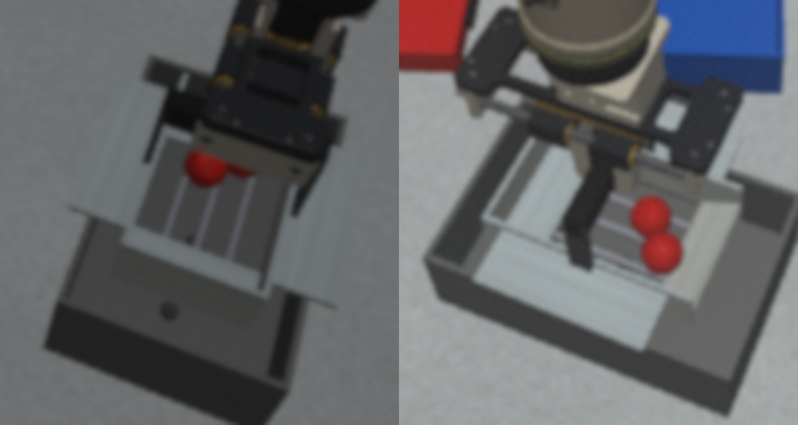

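```bash
python3 - <<'E'
from h import *
s=load('scene6'); w=load('wrist6')
def fproj(c,p):
    q=c['pose'][:3,:3].T@(np.array(p)-c['pose'][:3,3]);t=np.arctan2(np.hypot(q[0],q[1]),q[2]);a=q[:2]/np.hypot(*q[:2]);return c['fx']*t*a+[c['cx'],c['cy']]
for (u,v) in [(170,311),(188,238)]:
    p=(320+u/2.66,190+v/2.66)
    for z in (.012,.075):
        P=onz(s,*p,z); W=fproj(w,P); print(z,P.round(3),'wrist zoom px',((W-[110,130])*2).round())
a=s['image'][230:320,350:450];cv2.imwrite('pics/s6z.png',cv2.resize(a,None,fx=6,fy=6,interpolation=2))
E
```

```text
0.012 [0.634 0.264 0.012] wrist zoom px [485. 158.]
0.075 [0.672 0.254 0.075] wrist zoom px [604. 210.]
0.012 [0.563 0.272 0.012] wrist zoom px [339. 165.]
0.075 [0.607 0.262 0.075] wrist zoom px [449. 220.]
```

View pics/s6z.png

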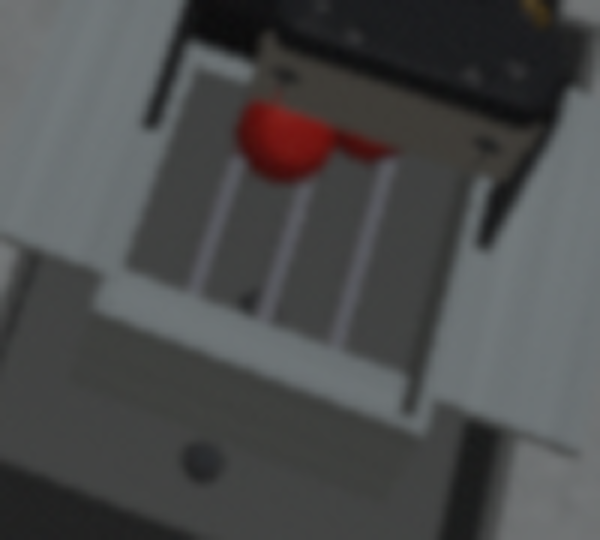

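The zoom shows both balls in the tray. One is on the floor at (0.634, 0.264). The other is partly visible under the floor wires at about (0.563, 0.272); a basket-height position would have shown in the wrist view. Both knobs are in the basket at the lip's foot. Next I lift and carry gently to the blue bin.

Emit:
{"method": "apply_moves", "body": {
  "rot": [
    [0,0,0],
    [0,0,0],
    [0,0,0],
    [0,0,0],
    [0,0,0],
    [0,0,0],
    [0,0,0],
    [0,0,0]
  ],
  "linear": [
    [0,0,-0.005],
    [0,0,-0.014],
    [0,0,-0.024],
    [-0.002,0,-0.034],
    [-0.007,0.001,-0.042],
    [-0.015,0.003,-0.046],
    [-0.026,0.006,-0.046],
    [-0.04,0.009,-0.046]
  ],
  "fingers": [0.005,0.005,0.005,0.005,0.005,0.005,0.005,0.005]
}}

```text
clock: 7.05
ee_pos: [0.5735, 0.2366, 0.2151]
eef_rot: [-2.389, -2.04, 0.0]
contact_force: [-0.2, -0.0, -4.0]
finger_gap: 0.0176
```

Emit:
{"method": "apply_moves", "body": {
  "rot": [
    [0,0,0],
    [0,0,0],
    [0,0,0],
    [0,0,0],
    [0,0,0],
    [0,0,0],
    [0,0,0],
    [0,0,0]
  ],
  "linear": [
    [-0.016,0.004,0],
    [-0.034,0.008,0],
    [-0.053,0.013,0],
    [-0.073,0.018,0],
    [-0.093,0.023,0],
    [-0.112,0.028,0],
    [-0.13,0.032,0],
    [-0.148,0.036,0]
  ],
  "fingers": [0.005,0.005,0.005,0.005,0.005,0.005,0.005,0.005]
}}

```text
clock: 7.85
ee_pos: [0.5857, 0.0836, 0.215]
eef_rot: [-2.39, -2.039, 0.001]
contact_force: [0.3, -0.5, -3.3]
finger_gap: 0.0173
```

Emit:
{"method": "apply_moves", "body": {
  "rot": [
    [0,0,0],
    [0,0,0],
    [0,0,0],
    [0,0,0],
    [0,0,0],
    [0,0,0],
    [0,0,0],
    [0,0,0]
  ],
  "linear": [
    [-0.017,0.004,0],
    [-0.032,0.008,0],
    [-0.046,0.012,0],
    [-0.058,0.015,0],
    [-0.068,0.018,0],
    [-0.075,0.02,0],
    [-0.079,0.021,0],
    [-0.08,0.021,0]
  ],
  "fingers": [0.005,0.005,0.005,0.005,0.005,0.005,0.005,0.005]
}}

```text
clock: 8.65
ee_pos: [0.5942, 0.0034, 0.2152]
eef_rot: [-2.389, -2.04, 0.0]
contact_force: [-1.1, 0.3, -2.4]
finger_gap: 0.0176
```

```bash
python3 - <<'E'
from h import *
o=robot.observe();print(o['clock'],o['ee_pos'],o['q'].round(2),o['finger_gap'],o['contact_force'],o['ft_torque'])
s=snap('scene','scene7.png')['image'];d=snap('side','side7.png')['image']
cv2.imwrite('pics/b7.png',np.hstack([cv2.resize(s[150:400,200:460],(400,385)),cv2.resize(d[150:400,150:350],(400,500))[:385]]))
E
```

```text
8.65 [0.59421598 0.0033989  0.21523729] [-0.08  0.13  1.54  0.    1.48  0.08] 0.017574696898058156 [-1.05989431  0.28533666 -2.44158198] [8.37457933e-03 1.59668398e-04 3.56615441e-05]
```

View pics/b7.png

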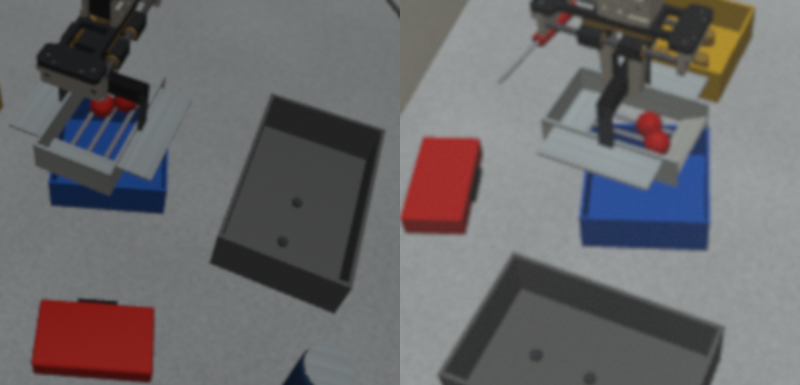

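Both balls are clearly in the tray, at (297,203) and (283,241) in the composite. The knobs are at the lip with the basket over the blue bin. Now I tip slowly.

Emit:
{"method": "apply_moves", "body": {
  "rot": [
    [-2,0,0],
    [-5,0,0],
    [-8,0,0],
    [-11,0,0],
    [-14,0,0],
    [-17,0,0],
    [-20,0,0],
    [-23,0,0]
  ],
  "linear": [
    [0,0,0.001],
    [0,0,0.002],
    [0,0,0.004],
    [0,0,0.006],
    [0,0,0.008],
    [0,0,0.009],
    [0,0,0.01],
    [0,0,0.01]
  ],
  "fingers": [0.005,0.005,0.005,0.005,0.005,0.005,0.005,0.005]
}}

```text
clock: 9.55
ee_pos: [0.5937, 0.0043, 0.2051]
eef_rot: [2.138, 1.827, 0.373]
contact_force: [1.3, -0.3, -3.7]
finger_gap: 0.0178
```

Emit:
{"method": "apply_moves", "body": {
  "rot": [
    [-3,0,0],
    [-6,0,0],
    [-9,0,0],
    [-12,0,0],
    [-15,0,0],
    [-18,0,0],
    [-21,0,0],
    [-24,0,0]
  ],
  "linear": [
    [0,0,0],
    [0,0,0],
    [0,0,0],
    [0,0,0],
    [0,0,0],
    [0,0,0],
    [0,0,0],
    [0,0,0]
  ],
  "fingers": [0.005,0.005,0.005,0.005,0.005,0.005,0.005,0.005]
}}

```text
clock: 10.35
ee_pos: [0.5937, 0.0043, 0.2051]
eef_rot: [1.847, 1.578, 0.688]
contact_force: [-0.3, -0.0, -3.6]
finger_gap: 0.0175
```

```bash
python3 - <<'E'
from h import *
o=robot.observe();print(o['clock'],o['ee_pos'],o['q'].round(2),o['finger_gap'],o['contact_force'],o['ft_torque'])
s=snap('scene','scene8.png')['image'];d=snap('side','side8.png')['image']
cv2.imwrite('pics/b8.png',np.hstack([cv2.resize(s[150:400,200:460],(400,385)),cv2.resize(d[150:400,150:350],(400,500))[:385]]))
E
```

```text
10.35 [0.59372713 0.00427994 0.20509313] [-0.02 -0.54  2.34 -0.2   0.53  0.27] 0.01748520752823653 [-2.94673065e-01 -3.53014048e-03 -3.56618792e+00] [ 0.0465874   0.93266723 -0.01299502]
```

View pics/b8.png

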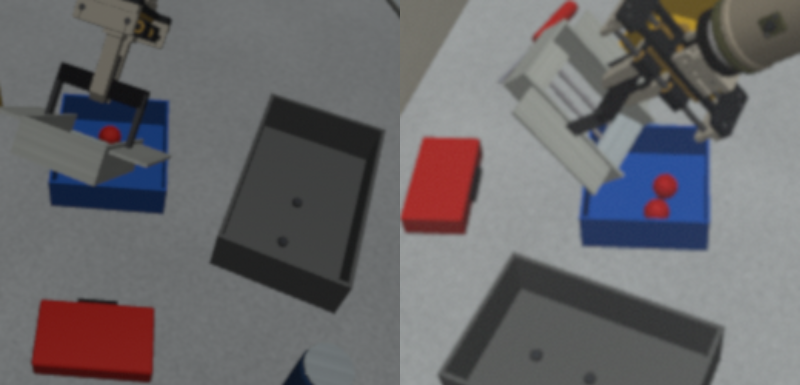

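Both knobs lie in the blue bin, at (665,185) and (656,210) in the right half. I untilt in place.

Emit:
{"method": "apply_moves", "body": {
  "rot": [
    [3,0,0],
    [8,0,0],
    [14,0,0],
    [21,0,0],
    [28,0,0],
    [35,0,0],
    [42,0,0],
    [47,0,0]
  ],
  "linear": [
    [0,0.003,-0.003],
    [0,0.005,-0.005],
    [0,0.007,-0.007],
    [0,0.007,-0.007],
    [0,0.007,-0.007],
    [0,0.007,-0.007],
    [0,0.007,-0.007],
    [0,0.007,-0.007]
  ],
  "fingers": [0.005,0.005,0.005,0.005,0.005,0.005,0.005,0.005]
}}

```text
clock: 11.25
ee_pos: [0.595, 0.0041, 0.2166]
eef_rot: [-2.385, -2.039, 0.002]
contact_force: [-0.0, 0.6, -3.6]
finger_gap: 0.0176
```

```bash
python3 - <<'E'
from h import *
o=robot.observe();M=R.from_rotvec(o['eef_rot']).as_matrix();print(o['clock'],o['ee_pos'],M.round(3).tolist())
t=np.array([.571,.2785,.240]);print('tool shift',M.T@(t-o['ee_pos']))
s=snap('scene','scene9.png')['image'];d=snap('side','side9.png')['image'];w=snap('wrist','wrist9.png')
cv2.imwrite('pics/b9.png',np.hstack([cv2.resize(s[150:400,200:460],(400,385)),cv2.resize(d[150:400,150:350],(400,500))[:385]]))
# tray in new scene: corners
E
```

```text
11.25 [0.59500835 0.00409398 0.21656734] [[0.155, 0.988, -0.004], [0.988, -0.155, 0.002], [0.001, -0.004, -1.0]]
tool shift [ 0.2673847  -0.06640272 -0.02280908]
```

View pics/b9.png

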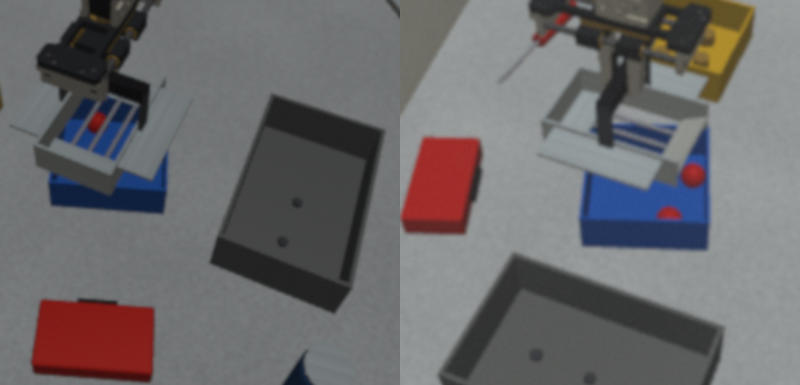

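View pics/wrist9.png

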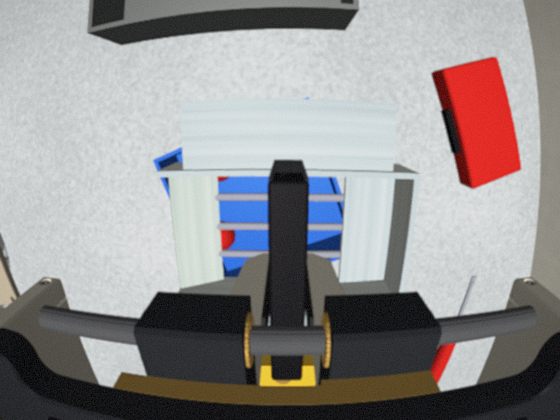

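The basket is empty, level and gripped as before: the wrist bar image is unchanged. The knobs are in the blue bin. I carry it back over the tray.

Emit:
{"method": "apply_moves", "body": {
  "rot": [
    [0,0,0],
    [0,0,0],
    [0,0,0],
    [0,0,0],
    [0,0,0],
    [0,0,0],
    [0,0,0],
    [0,0,0]
  ],
  "linear": [
    [0.01,-0.002,-0.005],
    [0.03,-0.007,-0.012],
    [0.06,-0.015,-0.02],
    [0.095,-0.023,-0.02],
    [0.13,-0.032,-0.02],
    [0.165,-0.041,-0.02],
    [0.198,-0.049,-0.02],
    [0.225,-0.056,-0.02]
  ],
  "fingers": [0.005,0.005,0.005,0.005,0.005,0.005,0.005,0.005]
}}

```text
clock: 12.2
ee_pos: [0.5724, 0.2377, 0.2369]
eef_rot: [2.386, 2.042, 0.006]
contact_force: [0.8, 0.3, -3.6]
finger_gap: 0.0173
```

Emit:
{"method": "apply_moves", "body": {
  "rot": [
    [0,0,0],
    [0,0,0],
    [0,0,0],
    [0,0,0],
    [0,0,0],
    [0,0,0],
    [0,0,0],
    [0,0,0]
  ],
  "linear": [
    [0.019,-0.005,0],
    [0.032,-0.008,0],
    [0.039,-0.01,0],
    [0.042,-0.01,0],
    [0.042,-0.01,0.01],
    [0.042,-0.01,0.025],
    [0.042,-0.01,0.037],
    [0.042,-0.01,0.04]
  ],
  "fingers": [0.005,0.005,0.005,0.005,0.005,0.005,0.005,0.005]
}}

```text
clock: 13.0
ee_pos: [0.569, 0.2764, 0.1915]
eef_rot: [-2.389, -2.038, 0.008]
contact_force: [0.1, -0.7, -3.8]
finger_gap: 0.0177
```

```bash
python3 - <<'E'
from h import *
o=robot.observe();M=R.from_rotvec(o['eef_rot']).as_matrix();print(o['clock'],o['ee_pos'],o['contact_force'],M.round(3).tolist())
t=np.array([.571,.2785,.1426]);print('tool shift',M.T@(t-o['ee_pos']))
snap('wrist','wrist10.png')
E
```

```text
13.0 [0.56902163 0.27638149 0.19145329] [ 0.10309724 -0.6735603  -3.79079331] [[0.157, 0.988, -0.005], [0.988, -0.157, -0.002], [-0.003, -0.004, -1.0]]
tool shift [0.00253444 0.00183664 0.04883901]
```

View pics/wrist10.png

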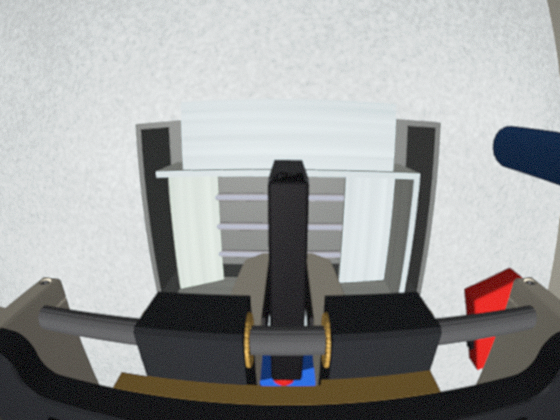

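Emit:
{"method": "apply_moves", "body": {
  "rot": [
    [0,0,0],
    [0,0,0],
    [0,0,0],
    [0,0,0],
    [0,0,0],
    [0,0,0],
    [0,0,0],
    [0,0,0]
  ],
  "linear": [
    [0.001,0.001,0.006],
    [0.002,0.002,0.016],
    [0.002,0.002,0.026],
    [0.002,0.002,0.035],
    [0.002,0.002,0.041],
    [0.002,0.002,0.044],
    [0.002,0.002,0.046],
    [0.002,0.002,0.047]
  ],
  "fingers": [0.005,0.005,0.005,0.005,0.005,0.005,0.005,0.005]
}}

```text
clock: 13.85
ee_pos: [0.5728, 0.2794, 0.1483]
eef_rot: [2.389, 2.04, 0.0]
contact_force: [0.2, -1.3, -3.0]
finger_gap: 0.0178
```

```bash
python3 - <<'E'
from h import *
o=robot.observe();print(o['clock'],o['ee_pos'],o['contact_force'],o['ft_torque'])
s=snap('scene','scene11.png')['image'];d=snap('side','side11.png')['image']
cv2.imwrite('pics/b11.png',np.hstack([cv2.resize(s[200:360,320:470],(400,427)),cv2.resize(d[250:410,165:315],(400,427))]))
E
```

```text
13.85 [0.57284464 0.27937452 0.14832533] [ 0.16619347 -1.25526978 -3.03580895] [ 0.01238375 -0.00926612  0.07276998]
```

View pics/b11.png

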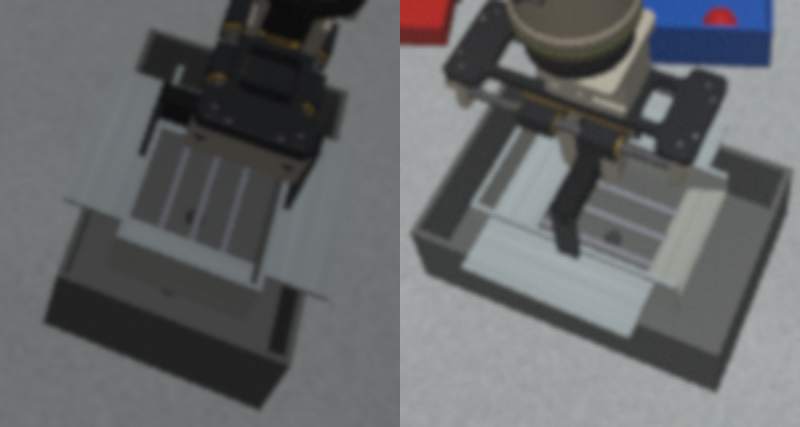

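Emit:
{"method": "apply_moves", "body": {
  "rot": [
    [0,0,0],
    [0,0,0],
    [0,0,0],
    [0,0,0],
    [0,0,0],
    [0,0,0],
    [0,0,0],
    [0,0,0]
  ],
  "linear": [
    [0,0,0.001],
    [0,0,0.002],
    [0,0,0.003],
    [0,0,0.004],
    [0,0,0.005],
    [0,0,0.005],
    [0,0,0.005],
    [0,0,0.005]
  ],
  "fingers": [0.005,0.005,0.005,0.005,0.005,0.005,0.005,0.005]
}}

```text
clock: 14.75
ee_pos: [0.5727, 0.2794, 0.1433]
eef_rot: [2.389, 2.04, 0.0]
contact_force: [0.0, -0.6, -3.7]
finger_gap: 0.0176
```

```bash
python3 - <<'E'
from h import *
o=robot.observe();print(o['clock'],o['ee_pos'],o['contact_force'],o['ft_torque'])
E
```

```text
14.75 [0.57274485 0.27938152 0.14326407] [ 0.02966188 -0.64425523 -3.67512621] [ 0.03665688  0.03525276 -0.05639382]
```

Emit:
{"method": "apply_moves", "body": {
  "rot": [
    [0,0,0],
    [0,0,0],
    [0,0,0],
    [0,0,0],
    [0,0,0],
    [0,0,0],
    [0,0,0],
    [0,0,0]
  ],
  "linear": [
    [0,0,0.0005],
    [0,0,0.001],
    [0,0,0.0015],
    [0,0,0.0015],
    [0,0,0.0015],
    [0,0,0.0015],
    [0,0,0.0015],
    [0,0,0.0015]
  ],
  "fingers": [0.005,0.005,0.005,0.005,0.005,0.005,0.005,0.005]
}}

```text
clock: 15.55
ee_pos: [0.5729, 0.2794, 0.1426]
eef_rot: [2.389, 2.04, 0.001]
contact_force: [-3.7, -1.5, 5.9]
finger_gap: 0.0177
```

```bash
python3 - <<'E'
from h import *
o=robot.observe();print(o['clock'],o['ee_pos'],o['contact_force'],o['ft_torque'])
E
```

```text
15.55 [0.57288989 0.27940004 0.1426476 ] [-3.68590473 -1.52482776  5.92407649] [-0.27545035  0.79446153  0.01126088]
```

The wrist force has turned upward (+5.9 N), so the wings are seated. I open evenly, then retreat straight up.

Emit:
{"method": "apply_moves", "body": {
  "rot": [
    [0,0,0],
    [0,0,0],
    [0,0,0],
    [0,0,0],
    [0,0,0],
    [0,0,0],
    [0,0,0],
    [0,0,0]
  ],
  "linear": [
    [0,0,-0.001],
    [0,0,-0.001],
    [0,0,-0.001],
    [0,0,-0.001],
    [0,0,-0.001],
    [0,0,-0.001],
    [0,0,-0.001],
    [0,0,-0.001]
  ],
  "fingers": [0.018,0.022,0.027,0.033,0.04,0.048,0.056,0.064]
}}

```text
clock: 16.35
ee_pos: [0.5727, 0.2794, 0.1427]
eef_rot: [2.389, 2.04, 0.0]
contact_force: [-1.0, 1.2, -0.1]
finger_gap: 0.0591
```

Emit:
{"method": "apply_moves", "body": {
  "rot": [
    [0,0,0],
    [0,0,0],
    [0,0,0],
    [0,0,0],
    [0,0,0],
    [0,0,0],
    [0,0,0],
    [0,0,0]
  ],
  "linear": [
    [0,0,0],
    [0,0,-0.006],
    [0,0,-0.02],
    [0,0,-0.04],
    [0,0,-0.065],
    [0,0,-0.09],
    [0,0,-0.11],
    [0,0,-0.12]
  ],
  "fingers": [0.075,0.085,0.093,0.093,0.093,0.093,0.093,0.093]
}}

```text
clock: 17.15
ee_pos: [0.5738, 0.2798, 0.2669]
eef_rot: [2.388, 2.039, 0.007]
contact_force: [0.6, 0.5, -0.2]
finger_gap: 0.0929
```

```bash
python3 - <<'E'
from h import *
o=robot.observe();print(o['clock'],o['ee_pos'],o['finger_gap'],o['contact_force'])
s=snap('scene','scene12.png');d=snap('side','side12.png');w=snap('wrist','wrist12.png')
cv2.imwrite('pics/b12.png',np.hstack([cv2.resize(s['image'][200:360,320:470],(400,427)),cv2.resize(d['image'][250:410,165:315],(400,427))]))
E
```

```text
17.15 [0.57378232 0.2797818  0.26692903] 0.09291011767546012 [ 0.63041526  0.52159625 -0.16523141]
```

View pics/b12.png

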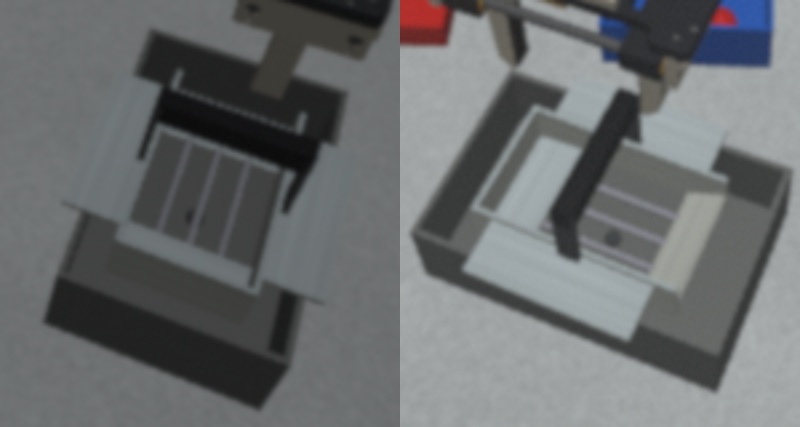

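View pics/wrist12.png

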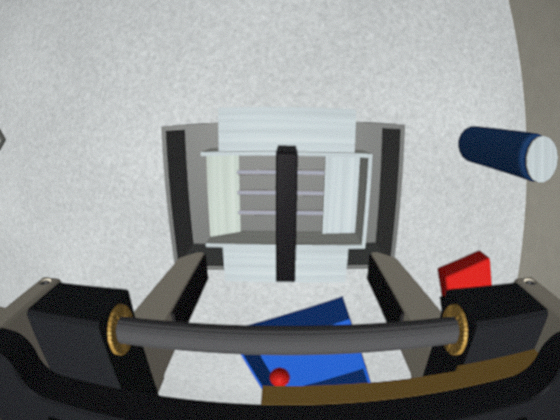

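View pics/scene12.png

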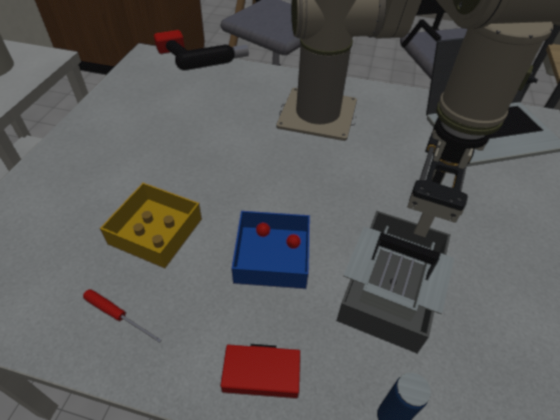

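Emit:
{"method": "apply_moves", "body": {
  "rot": [
    [0,0,0],
    [0,0,0],
    [0,0,0],
    [0,0,0],
    [0,0,0],
    [0,0,0],
    [0,0,0],
    [0,0,0]
  ],
  "linear": [
    [0,0,0],
    [0,0,0],
    [0,0,0],
    [0,0,0],
    [0,0,0],
    [0,0,0],
    [0,0,0],
    [0,0,0]
  ],
  "fingers": [0.093,0.093,0.093,0.093,0.093,0.093,0.093,0.093]
}}

```text
clock: 18.1
ee_pos: [0.5727, 0.2793, 0.2628]
eef_rot: [2.389, 2.04, 0.0]
contact_force: [0.1, -0.0, -0.7]
finger_gap: 0.0931
```

```bash
python3 - <<'E'
from h import *
snap('scene','scene13.png');snap('wrist','wrist13.png')
for f in ('scene12','scene13'):
    c=load(f);h=cv2.cvtColor(c['image'],cv2.COLOR_BGR2HSV)
    m=cv2.inRange(h,(0,150,60),(8,255,255))|cv2.inRange(h,(174,150,60),(180,255,255));m[:205]=0;m[290:]=0;m[:,:230]=0;m[:,315:]=0
    n,_,st,ce=cv2.connectedComponentsWithStats(m)
    for i in range(1,n):
        if st[i,4]>30: print(f,st[i,4],ce[i].round(2),onz(c,*ce[i],.021).round(3))
c=load('wrist12')
k=lambda l,z:np.mean([onz(c,*p,z,True) for p in l],0)
print('bar',k([(277,153),(297,153),(276,281),(297,280)],.151),'tray outer top',k([(163,127),(404,125)],.075))
print('tray far corners',[onz(c,*p,.075,True).round(3).tolist() for p in [(163,127),(404,125)]],'wing far edge',[onz(c,*p,.079,True).round(3).tolist() for p in [(219,108),(355,108)]])
print(abs(load('wrist12')['image'][100:240,150:420].astype(int)-load('wrist13')['image'][100:240,150:420]).mean())
E
```

```text
scene12 126 [262.56 228.9 ] [ 0.512 -0.032  0.021]
scene12 115 [292.96 240.74] [0.526 0.045 0.021]
scene13 125 [262.51 228.9 ] [ 0.512 -0.032  0.021]
scene13 115 [292.98 240.78] [0.526 0.045 0.021]
bar [0.57437485 0.27786207 0.151     ] tray outer top [0.58368441 0.35807393 0.075     ]
tray far corners [[0.457, 0.377, 0.075], [0.71, 0.339, 0.075]] wing far edge [[0.522, 0.384, 0.079], [0.658, 0.362, 0.079]]
8.27236331569665
```

```bash
python3 - <<'E'
from h import *
print(robot.close_job())
E
```

```text
the job is handed in; nothing more can be done
None
```

The job is handed in at about 18 s of the 62 s. As far as the last checks can show, everything ended where the task asked.

- **Shaking:** I gripped the bar at 60 N and lifted the basket about 25 mm. The first pass of level strokes did not free the balls. A second pass, with 44 mm strokes and the lip tilted down 4°, dropped both into the tray while the knobs stayed in.
- **Tipping:** I carried the basket over the blue bin and tipped it 47°, and both knobs rolled out into the bin.
- **Hanging back:** I set the basket down until the wrist force turned upward (+5.9 N). Then I opened the gripper and backed it straight up, clear of everything.

Last checks:
- **Knobs:** in the blue bin at about (0.512, -0.032) and (0.526, 0.045), with no visible movement between pictures about 1 s apart.
- **Basket:** its two wings lie on the tray rims and it looks level. It sits about 6 mm off centre along the tray and about 1 mm across, well inside the limits.
- **Balls:** both were clearly visible on the tray floor while the basket was away. With the basket back, only one shows through the wires and the other is hidden behind the basket. I had no direct view of it at the end.
- **One check that told me nothing:** comparing two wrist pictures to confirm the basket was still failed, because the arm had settled by about 4 mm between them. That the basket was at rest rests on the seating force and the pictures.

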